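# Close up an interlocked layer of jaw blanks on the pallet slab

## Robot

A 6-joint arm with a two-finger parallel gripper is mounted at the origin on the work surface. World frame = base frame: x ahead of the robot, y to its left, z up, the work surface at z = 0. Lengths are in m, angles in rad, forces in N, time in s.
With the tool pointing down it reaches from about 0.325 to 0.775 m from the base axis. Payload 9.3 kg.
Tool frame: the origin (TCP) lies between the finger pads; the fingertips stand bot.tcp_to_tips ahead of it and the grasp point (between the pads) lies 6 mm ahead of it (bot.tcp_to_tips is the distance from the TCP to the fingertips, in m); z points along the fingers, y is the line along which they close (so a half turn about z gives the same grasp; the last joint's range is limited). The gripper opens to 85 mm and grips with 20 to 120 N. Pads are 22 mm wide; open, the fingers measure 114 mm over their backs; the gripper's body (76 mm by 85 mm) begins 54 mm behind the grasp point. The pads swing forward as they close: fully open they stand 13 mm farther back than shut.
Start: joints at [0.982, 0.259, 0.021, 1.334, 0, 1.418], TCP at [0.232, 0.499, 0.22] pointing down, gripper open.
Joint ranges: [-3.04, 3.04], [-0.91, 1.82], [-1.04, 1.36], [-1.92, 1.95], [-1.52, 1.45], [-3.14, 3.14]. Speed limits (rad/s): [2.22, 2.22, 2.79, 3.14, 3.14, 3.14].

## Interface

Orientations are given as a rotation vector (axis times angle).
In Python, from bench import bot gives the robot as it stands. The module is installed in compiled form; this text tells all that it offers.
- The arm moves only by the tool send_rows, never from a script. Its argument "steps" is a list of rows, each a list of 7 numbers: the shift along the tool's x, y, z in mm, then the turn, a rotation vector about the tool's x, y, z in rad, then the opening, from -1 (shut) to 1 (fully open). In form: [[x, y, z, rx, ry, rz, hand], ...]. A call has 1 to 20 rows; each row shifts and turns the commanded pose from where the row before left it, along the tool's axes as they then stand; what a row does not reach is not made up. A row lasts 1/12 s, in which the tool goes at most 41.7 mm and 7.16 degrees, less where a joint would pass 70% of its speed; a pose out of reach is approached as far as the arm can. A call is refused whole if a number of a shift passes 41.7 or a number of a turn 0.125, either way. A call with a gripper value outside its range is refused whole. The fingers move at their own pace and stop on an object; the grip force is fixed at half the most. Time passes only in rows, so rows that do not move let the fingers close. It gives the time, the measured TCP pose, the force, the opening and the grip force at its end, in the units of the state.
- bot.read_state(): the state, without advancing time (a new reading comes with each control period).
- bot.grab_frame(name): name is "scene" or "side" or "wrist"; returns a dict with "pixels" (480x640x3 uint8, red, green, blue), "range_z" (480x640 float32, m along the optical axis (not along the pixel's ray), 0 where there is no reading), "mtx" (3x3 intrinsics, pixels), "D" ([k1, k2, p1, p2, k3] as OpenCV has them; the pictures are not rectified), "rvec" (rotation vector, rad) and "tvec" (3), from world to camera coordinates, as OpenCV has them. Camera axes: x right, y down, z forward; pixel columns grow to the right and rows downward; lengths in m; the calibration is good to about 2 mm. A picture is of the moment at which its call begins.
- bot.hand_in(): hands the job in; it is judged then, once.
The state is a dict: "clock": time; "qpos": joint angles; "qvel": joint speeds; "joint_torque": joint torques, N m; "tool_pos": TCP position; "ee_rot": TCP orientation; "ft_force": force on the tool from outside, world axes, zero at the start; "ft_torque": the same for the moment, N m; "opening": finger opening in m; "grip_force": force on a finger pad.
Only numpy, scipy, OpenCV 4.12 (cv2) and the standard library are available. Lean on these libraries where they do the work, as an engineer would, in place of code of your own. Each camera call takes 0.05 s, during which the arm holds its last target. There are 200 camera calls.

## Task

Slide the three aluminium blanks along the board into one tight interlocked layer in the corner of the two fences on the wooden pallet slab: one blank turned crosswise, its long side against the far fence and its end against the side fence, and the other two side by side, their ends against the crosswise blank, the first of them along the side fence and the second against it, with no gaps left. Any blank may take any place; keep them flat on the board the whole time (never lift or tip one), press them home gently, without ramming the fences, and leave the tumbler, the round offcut and the screwdriver alone.

Things in the scene. Friction and masses are not known exactly. Their poses are not given: they have to be found in the camera images.
- pallet: Fixed board 300 (x) x 460 (y) mm, top 30 mm above the bench: a plywood pallet slab (its left 167 mm) with a flush dark steel transfer plate to its right, the top one smooth level. Origin at the centre of its underside; x away from the robot, y to the left. Two low dark steel fences stand on the slab's far and left sides.
- corner (a point): Inner corner where the two fences meet, at the board's top surface; x towards the far fence, y towards the side fence. Seen from it the board top spans x -280 to 20, y -440 to 20 mm; slab meets plate at y -150 mm, no step. The finished layer fills x -180 to 0, y -120 to 0 mm: crosswise blank centred at (-30, -60), the others at (-120, -30) and (-120, -90).
- far_fence: Fixed steel strip, 8 mm thick, 25 mm high above the board top; its face is the plane x = 0 of the corner frame, from y 8 to -150 mm. Its own origin coincides with the pallet's origin.
- side_fence: Fixed steel strip, 8 mm thick, 25 mm high above the board top; its face is the plane y = 0 of the corner frame, from x 0 to -190 mm. Its own origin coincides with the pallet's origin.
- blank_a: One of three identical aluminium vice-jaw blanks: a plain block 120 (x) x 60 (y) x 30 (z) mm, about 0.5 kg (varies), two dark round bolt holes marked on top. Origin at the centre of its underside, x along its length; either end may lead. Starts loose and askew on the board top, length roughly across from the robot (x within 0.25 rad of the board's x).
- blank_b: One of three identical aluminium vice-jaw blanks: a plain block 120 (x) x 60 (y) x 30 (z) mm, about 0.5 kg (varies), two dark round bolt holes marked on top. Origin at the centre of its underside, x along its length; either end may lead. Starts loose and askew on the board top, length roughly across from the robot (x within 0.25 rad of the board's x).
- blank_c: One of three identical aluminium vice-jaw blanks: a plain block 120 (x) x 60 (y) x 30 (z) mm, about 0.5 kg (varies), two dark round bolt holes marked on top. Origin at the centre of its underside, x along its length; either end may lead. Starts loose and askew on the board top, length roughly across from the robot (x within 0.25 rad of the board's x).
- tumbler: Bystander: open steel tumbler, 84 mm across, 150 mm tall, standing on the bench left of the board. Origin at the centre of its foot.
- offcut: Bystander: upright dark steel bar offcut, 54 mm diameter, 70 mm tall, on the bench left of the board. Origin at the centre of its foot.
- screwdriver: Bystander: red-handled screwdriver 190 mm long lying on the bench right of the board. Origin under its middle, x along it.
There are look-alikes about, which are no part of the job. What is shaped like the blank_a but blue or orange is not meant.

How it is judged:
By the outcome, as a careful person would: the job done as asked, in the order asked, and still so for the second after the job is handed in, with the robot touching nothing.
It also fails if it takes over 72 s, if anything falls off the work surface, if the arm or the gripper's body presses on something with over 40 N, if the wrist force passes 120 N, or if a joint passes its speed limit or range.

## Working session

There is one attempt and no reset: what is moved stays moved. The work goes in short steps, Python scripts to look and compute and a tool call to move; the robot and the scene stay as the last step left them, time stands still between calls to the robot, and variables do not carry over. Pictures are saved under pics/ and viewed, at most 10 in all, crops included, and the job is handed in when it is done.

Besides the shell and the picture viewer there is one more tool, called after "Request:" as name([rows], argument=value, ...), one row to a line, values as JSON. send_rows: Moves the arm, as the interface text tells. Its arguments: {"type":"object","properties":{"steps":{"type":"array"}},"required":["steps"]}

```bash
mkdir -p pics
python3 - <<'E'
from bench import bot
import cv2,numpy as np
s=bot.read_state()
print({k:np.round(v,3).tolist() for k,v in s.items()}, bot.tcp_to_tips)
for n in ("scene","side"):
    f=bot.grab_frame(n); cv2.imwrite(f"pics/{n}0.png",f["pixels"][:,:,::-1]); np.savez(f"{n}0.npz",**f)
    print(n,f["rvec"],f["tvec"],f["mtx"],f["D"])
E
```

```text
{'clock': 0.0, 'qpos': [0.982, 0.259, 0.021, 1.334, -0.0, 1.418], 'qvel': [0.0, -0.001, 0.002, 0.001, -0.001, 0.0], 'joint_torque': [0.003, -55.565, 34.453, 0.014, -0.0, -0.0], 'tool_pos': [0.232, 0.498, 0.219], 'ee_rot': [-0.679, -3.067, 0.002], 'ft_force': [-0.016, -0.326, -0.582], 'ft_torque': [-0.004, -0.023, -0.027], 'grip_force': 0.0, 'opening': 0.086} 0.025
scene [ 0.99362245  2.57964233 -0.87848178] [ 0.43998683 -0.2553193   1.70011611] [[486.46845752   0.         319.28729356]
 [  0.         486.46845752 237.32310431]
 [  0.           0.           1.        ]] [-0.09000654  0.          0.          0.          0.        ]
side [ 2.18846691 -0.80704249  0.34532698] [-0.4691295   0.25611257  1.07989176] [[523.82422797   0.         324.28680309]
 [  0.         523.82422797 236.00529796]
 [  0.           0.           1.        ]] [-0.15581604  0.          0.          0.          0.        ]
```

View pics/scene0.png

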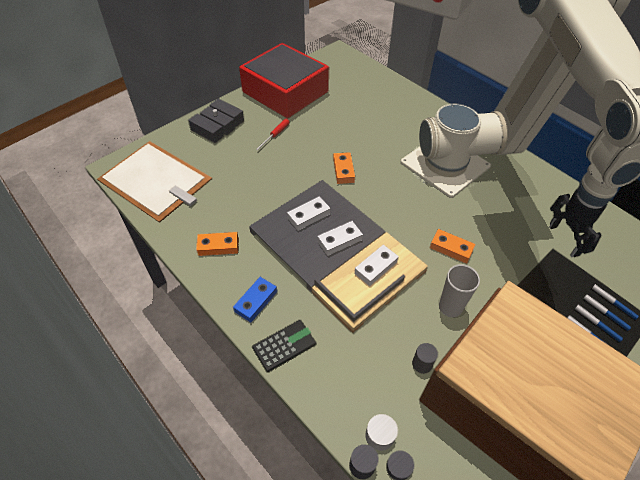

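View pics/side0.png

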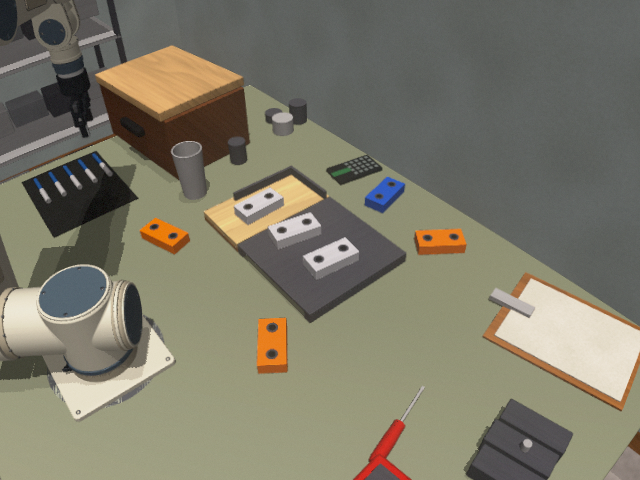

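The three silver blanks on the board are at scene (309,212), (340,238) and (377,264), and at side (331,257), (295,229) and (259,205). The orange and blue look-alikes lie off the board. Next I'll measure the board and the blanks.

```bash
cat > h.py <<'E'
import numpy as np,cv2
from scipy.spatial import cKDTree
def world(f):
    v,u=np.mgrid[0:480,0:640]; uv=np.stack([u,v],-1).reshape(-1,1,2).astype(np.float64)
    n=cv2.undistortPoints(uv,f["mtx"],f["D"]).reshape(-1,2); z=f["range_z"].reshape(-1).astype(float)
    P=np.c_[n*z[:,None],z]; R=cv2.Rodrigues(f["rvec"])[0]
    W=(P-np.ravel(f["tvec"]))@R; W[z==0]=np.nan
    return W.reshape(480,640,3)
def rect(P):
    (c,(w,h),a)=cv2.minAreaRect((P*1000).astype(np.float32))
    a=np.radians(a)
    if w<h: w,h=h,w; a+=np.pi/2
    a=(a+np.pi/2)%np.pi-np.pi/2
    return np.round([c[0],c[1],w,h],1),round(a,3)
def blanks(f,lim):
    W=world(f); hsv=cv2.cvtColor(f["pixels"],cv2.COLOR_RGB2HSV)
    x0,x1,y0,y1=lim
    m=(abs(W[...,2]-.06)<.006)&(W[...,0]>x0)&(W[...,0]<x1)&(W[...,1]>y0)&(W[...,1]<y1)
    return W,m,hsv
E
python3 - <<'E'
from h import *
for n in("scene","side"):
    f=dict(np.load(n+"0.npz")); W=world(f)
    px=[(309,212),(340,238),(377,264)] if n=="scene" else [(331,257),(295,229),(259,205)]
    for u,v in px: print(n,np.round(W[v,u],3))
    c=np.nanmean([W[v,u] for u,v in px],0)
    near=(np.hypot(W[...,0]-c[0],W[...,1]-c[1])<.4)
    for nm,lo,hi,mn in(("board",.024,.036,1000),("fence",.050,.0572,60),("top",.0572,.064,300)):
        m=((W[...,2]>lo)&(W[...,2]<hi)&near).astype(np.uint8)
        k,l,st,_=cv2.connectedComponentsWithStats(m)
        for i in range(1,k):
            if st[i,4]>mn: 
                Q=W[l==i]; print(nm,st[i,4],rect(Q[:,:2]),np.round(np.median(Q[:,2]),4))
E
```

```text
scene [ 0.537 -0.11   0.066]
scene [0.532 0.02  0.058]
scene [0.521 0.158 0.062]
board 9335 (array([543.9,  16.2, 465. , 305. ]), np.float64(1.558)) 0.031
fence 354 (array([622.4, 201.3, 247.5, 125.8]), np.float64(-0.674)) 0.0545
top 504 (array([ 530.2, -120.4,  121.6,   64.1]), np.float64(-0.156)) 0.0609
top 571 (array([525.9,  13.3, 121.6,  63.7]), np.float64(-0.235)) 0.061
top 635 (array([516.2, 153.1, 120.8,  62.1]), np.float64(0.017)) 0.0608
side [ 0.524 -0.132  0.06 ]
side [0.522 0.001 0.059]
side [0.51  0.139 0.057]
board 10958 (array([546.5,  16.5, 467.4, 305.5]), np.float64(1.564)) 0.0297
board 1415 (array([ 290.1, -214.5,  123.3,   60.6]), np.float64(0.921)) 0.0297
fence 317 (array([623.1, 196.8, 251.8, 128.4]), np.float64(-0.704)) 0.0534
fence 126 (array([508. , 130.2, 131.1,  51.1]), np.float64(-0.307)) 0.0543
fence 132 (array([517. ,  -4.7, 128.1,  51.3]), np.float64(-0.525)) 0.0542
fence 132 (array([ 516.3, -143.8,  129.9,   53.4]), np.float64(-0.599)) 0.0536
top 576 (array([515.9, 149.8, 122.1,  63. ]), np.float64(0.02)) 0.0595
top 658 (array([526.1,  10.1, 120.1,  64.3]), np.float64(-0.237)) 0.0591
top 813 (array([ 531.7, -123. ,  121.6,   60.8]), np.float64(-0.159)) 0.0599
```

Request:
send_rows([
  [0,0,0,0,0,-0.114,1],
  [0,0,0,0,0,-0.114,1],
  [0,0,0,0,0,-0.113,1],
  [0,0,0,0,0,-0.113,1],
  [-20,-25,0,0,0,0,1],
  [-20,-25,0,0,0,0,1],
  [-20,-25,0,0,0,0,1],
  [-20,-25,0,0,0,0,1],
  [-20,-25,0,0,0,0,1],
  [-20,-25,0,0,0,0,1],
  [-20,-25,0,0,0,0,1],
  [-20,-25,0,0,0,0,1],
  [-20,-25,0,0,0,0,1],
  [-20,-25,0,0,0,0,1],
  [-20,-25,0,0,0,0,1],
  [-20,-25,0,0,0,0,1],
  [-20,-25,0,0,0,0,1],
  [-18,-27,0,0,0,0,1],
  [0,0,0,0,0,0,1],
])

```text
clock: 1.68
tool_pos: [0.5192, 0.1478, 0.2191]
ee_rot: [0.023, -3.141, 0.002]
ft_force: [-0.1, -0.0, -0.3]
opening: 0.0856
grip_force: 0.0
```

```bash
cat >> h.py <<'E'
def comps(f,bands=(("top",.0572,.064,300),),c=(.545,.016),r=.4):
    W=world(f); near=(np.hypot(W[...,0]-c[0],W[...,1]-c[1])<r); out=[]
    for nm,lo,hi,mn in bands:
        m=((W[...,2]>lo)&(W[...,2]<hi)&near).astype(np.uint8)
        k,l,st,ce=cv2.connectedComponentsWithStats(m)
        for i in range(1,k):
            if st[i,4]>mn: Q=W[l==i]; print(nm,st[i,4],ce[i].round(),*rect(Q[:,:2]),np.round(np.median(Q[:,2]),4))
    return W
E
python3 - <<'E'
from bench import bot
from h import *
f=bot.grab_frame("wrist"); cv2.imwrite("pics/w1.png",f["pixels"][:,:,::-1]); np.savez("w1.npz",**f)
W=comps(f,(("top",.0565,.065,500),("fence",.051,.0565,200),("board",.024,.036,1000)))
for u,v in ((320,240),(100,100),(500,100),(100,400),(500,400)): print(u,v,W[v,u].round(3))
E
```

```text
top 571 [581. 114.] [439.9 347.6  70.7  27.4] -0.016 0.0606
top 10841 [324. 206.] [517.8 151.5 119.9  60. ] 0.027 0.059
top 10685 [152. 217.] [528.6  12.  120.4  60.1] -0.225 0.059
top 3428 [ 12. 229.] [536.3 -99.5 121.1  22.4] -0.193 0.0588
fence 348 [575. 115.] [442.7 346.4  67.8  24.9] 0.089 0.0539
fence 276 [190. 218.] [532.5  41.  119.4  19.4] -0.061 0.0537
fence 691 [ 25. 221.] [536.  -92.7 120.9  17.3] -0.008 0.0537
fence 3697 [374. 323.] [588.  154.5 198.8 158.8] -0.015 0.0539
board 100615 [216. 202.] [547.9  42.1 408.3 301.8] 1.558 0.029
320 240 [0.541 0.149 0.061]
100 100 [ 0.435 -0.032  0.028]
500 100 [ 0.428  0.306 -0.001]
100 400 [0.507 0.101 0.299]
500 400 [0.502 0.184 0.304]
```

View pics/w1.png

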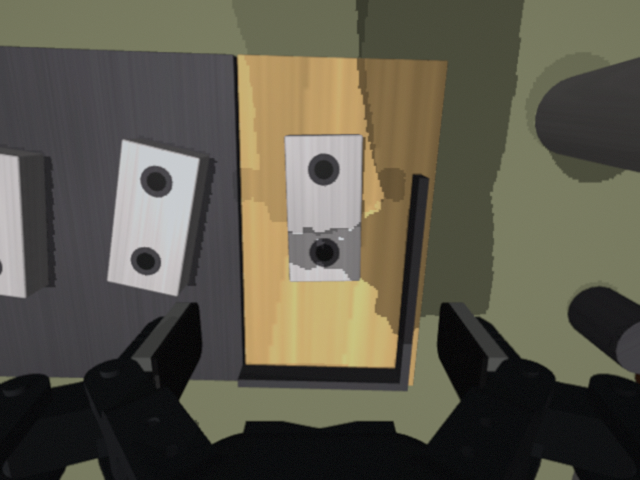

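Request:
send_rows([
  [1.4,3.7,0,0,0,-0.012,1],
  [0,0,30,0,0,0,1],
  [0,0,30,0,0,0,1],
  [0,0,30,0,0,0,1],
  [0,0,30,0,0,0,1],
  [0,0,25,0,0,0,1],
  [0,0,12,0,0,0,1],
  [0,0,6,0,0,0,1],
  [0,0,0,0,0,0,1],
  [0,0,0,0,0,0,-1],
  [0,0,0,0,0,0,-1],
  [0,0,0,0,0,0,-1],
  [0,0,0,0,0,0,-1],
  [0,0,0,0,0,0,-1],
  [0,0,0,0,0,0,-1],
])

```text
clock: 2.98
tool_pos: [0.5153, 0.1553, 0.0575]
ee_rot: [-0.047, 3.141, 0.0]
ft_force: [-0.5, 0.2, -0.1]
opening: 0.0125
grip_force: 0.0
```

Run:
```python
from bench import bot
from h import *
s=bot.read_state(); print(s["opening"],s["grip_force"],s["tool_pos"],s["ft_force"])
f=bot.grab_frame("side"); a=cv2.resize(f["pixels"][120:320,160:440],None,fx=2,fy=2)
cv2.imwrite("pics/s2.png",a[:,:,::-1]); comps(f)
```

```text
0.012454746614760585 0.0 [0.51525694 0.15533373 0.05745389] [-0.49719784  0.21776977 -0.05382558]
top 533 [258. 203.] [514.9 149.4 123.9  64.2] 0.022 0.0594
top 670 [293. 227.] [525.9  10.3 119.7  64. ] -0.227 0.0593
top 826 [330. 255.] [ 531.7 -123.   120.6   62.5] -0.133 0.0596
```

View pics/s2.png

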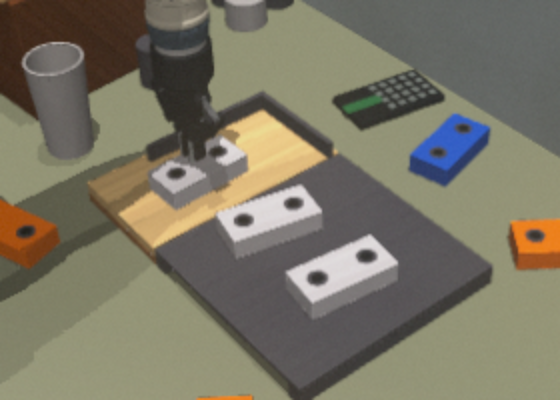

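Run:
```python
from bench import bot
from h import *
for n in("side","scene","wrist"):
    f=bot.grab_frame(n); W=world(f); 
    m=(np.hypot(W[...,0]-.515,W[...,1]-.152)<.075)&(W[...,2]>.02)
    v,u=np.where(m); z=W[m][:,2]
    print(n,np.histogram(z,np.arange(.02,.2,.01)))
    for a,b in((.065,.075),(.075,.085),(.085,.1)):
        q=W[m&(W[...,2]>a)&(W[...,2]<b)]; 
        if len(q): print(a,len(q),q.min(0).round(3),q.max(0).round(3))
    if n=="wrist": cv2.imwrite("pics/w3.png",f["pixels"][:,:,::-1]); print(f["tvec"],f["rvec"])
```

```text
side (array([424, 318, 169, 531, 198,  20,  40,  31,  19,  50,  59,  78,  79,
       106, 107,  91,  45]), array([0.02, 0.03, 0.04, 0.05, 0.06, 0.07, 0.08, 0.09, 0.1 , 0.11, 0.12,
       0.13, 0.14, 0.15, 0.16, 0.17, 0.18, 0.19]))
0.065 11 [0.502 0.144 0.066] [0.525 0.165 0.075]
0.075 35 [0.501 0.137 0.075] [0.521 0.162 0.085]
0.085 50 [0.501 0.136 0.085] [0.521 0.165 0.1  ]
scene (array([249, 586,  78, 239, 334,  12,  19,  18,  15,  35,  64,  56,  71,
        86, 105,  60,  26]), array([0.02, 0.03, 0.04, 0.05, 0.06, 0.07, 0.08, 0.09, 0.1 , 0.11, 0.12,
       0.13, 0.14, 0.15, 0.16, 0.17, 0.18, 0.19]))
0.065 25 [0.495 0.129 0.065] [0.578 0.18  0.075]
0.075 22 [0.506 0.148 0.076] [0.525 0.171 0.085]
0.085 25 [0.513 0.144 0.085] [0.524 0.171 0.1  ]
wrist (array([31062,  2039,   684, 23273,  1408,   574,   996,  1064,  1534,
        4983, 10738, 11796, 19187, 13167,  2529,     0,     0]), array([0.02, 0.03, 0.04, 0.05, 0.06, 0.07, 0.08, 0.09, 0.1 , 0.11, 0.12,
       0.13, 0.14, 0.15, 0.16, 0.17, 0.18, 0.19]))
0.065 171 [0.504 0.144 0.071] [0.509 0.167 0.075]
0.075 899 [0.503 0.142 0.075] [0.509 0.169 0.085]
0.085 1564 [0.503 0.142 0.085] [0.509 0.169 0.1  ]
[-0.13938981 -0.49019668  0.07728429] [-2.04089592 -2.10503712 -0.29713553]
```

View pics/w3.png

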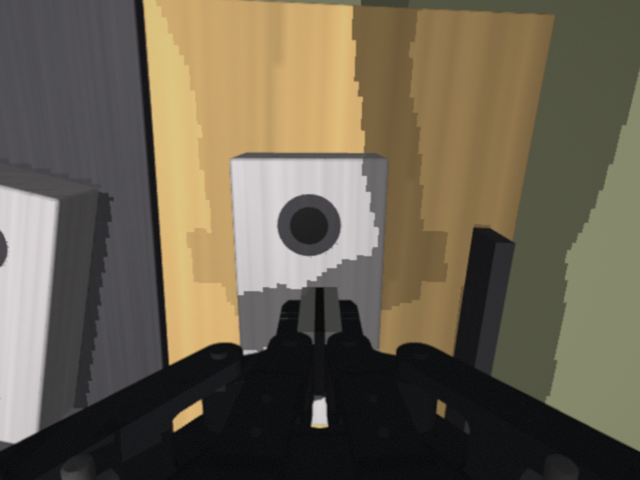

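Run:
```python
from bench import bot
from h import *
f0=dict(np.load("w1.npz")); f=bot.grab_frame("wrist")
for g in(f0,f):
    R=cv2.Rodrigues(g["rvec"])[0]; print("cam",(-R.T@np.ravel(g["tvec"])).round(4),"axis",R[2].round(3))
s=bot.read_state(); print(s)
W=world(f)
for u,v in((320,290),(305,300),(335,300),(300,310),(340,310),(320,325)): print(u,v,W[v,u].round(4))
```

```text
cam [0.4493 0.147  0.3719] axis [ 0.276  0.003 -0.961]
cam [0.4452 0.1532 0.2098] axis [ 0.276  0.009 -0.961]
{'clock': 3.2333, 'qpos': array([ 1.36866555e-01,  3.38727552e-01, -3.00968377e-01,  9.31167511e-01,
       -1.95542938e-05,  1.06791664e-01]), 'qvel': array([ 4.86795200e-05,  2.10219436e-03, -1.96533350e-03, -8.16453847e-04,
       -1.32563008e-03,  9.94964956e-05]), 'joint_torque': array([ 3.40279752e-03, -5.69281197e+01,  2.95158899e+01,  3.35635086e-03,
       -9.61259343e-05,  3.81224140e-05]), 'tool_pos': array([0.5150691 , 0.15532238, 0.05706362]), 'ee_rot': array([ 4.72387828e-02, -3.14117323e+00,  4.32989497e-05]), 'ft_force': array([-0.19227328, -0.14029315, -0.3506182 ]), 'ft_torque': array([-0.07644819, -0.00738642, -0.05010369]), 'grip_force': 0.0, 'opening': -0.0001448743326941983}
320 290 [0.5045 0.1554 0.0737]
305 300 [0.5045 0.1501 0.0826]
335 300 [0.504  0.1606 0.083 ]
300 310 [0.5045 0.1488 0.0905]
340 310 [0.5085 0.1626 0.0815]
320 325 [0.5043 0.1553 0.1005]
```

Run:
```python
from h import *
f=dict(np.load("w1.npz")); W=world(f)
for u0,u1 in((120,205),(435,520)):
    s=W[295:400,u0:u1].reshape(-1,3); s=s[(s[:,2]>.1)&(s[:,2]<.35)]
    print(len(s),s.min(0).round(4),s.max(0).round(4),np.percentile(s[:,2],[0.5,2,5,10]).round(4))
f=dict(np.load("w1.npz"))
print("tcp z .2191")
```

```text
6018 [0.5017 0.0911 0.2419] [0.5317 0.1193 0.3052] [0.2433 0.2454 0.2479 0.2512]
6076 [0.5011 0.1758 0.2412] [0.5303 0.2048 0.3047] [0.2432 0.2452 0.2479 0.2512]
tcp z .2191
```

Request:
send_rows([
  [0,0,-15,0,0,0,-1],
  [-2.5,-3.8,-15,0,0,0.003,1],
  [0,0,0,0,0,0,1],
  [0,0,0,0,0,0,1],
  [0,0,0,0,0,0,1],
  [0,0,0,0,0,0,1],
  [0,0,0,0,0,0,1],
  [0,0,0,0,0,0,1],
  [0,0,0,0,0,0,1],
  [0,0,0,0,0,0,1],
])

```text
clock: 4.07
tool_pos: [0.5176, 0.1517, 0.0869]
ee_rot: [0.043, -3.141, 0.0]
ft_force: [-0.7, -0.5, 0.5]
opening: 0.0853
grip_force: 0.0
```

Request:
send_rows([
  [0,0,20,0,0,0,1],
  [0,0,14,0,0,0,1],
  [0,0,8,0,0,0,1],
  [0,0,4,0,0,0,1],
  [0,0,4,0,0,0,1],
  [0,0,0,0,0,0,1],
  [0,0,0,0,0,0,1],
])

```text
clock: 4.65
tool_pos: [0.518, 0.1517, 0.0374]
ee_rot: [-0.043, 3.141, 0.0]
ft_force: [0.3, 0.4, -0.1]
opening: 0.0856
grip_force: 0.0
```

Run:
```python
from bench import bot
from h import *
print(bot.read_state()["ft_force"],bot.read_state()["tool_pos"])
f=bot.grab_frame("wrist"); W=world(f); np.savez("w4.npz",**f)
for u0,u1 in((120,205),(435,520)):
    s=W[280:400,u0:u1].reshape(-1,3); s=s[(s[:,2]>.034)&(s[:,2]<.35)&(s[:,0]>.49)]
    print(np.percentile(s[:,2],[0.5,2,5,10]).round(4))
comps(f,(("top",.0565,.065,500),("fence",.051,.0565,800)))
for y in (.10,.205):
  for z in (.03,.04,.05,.06,.07):
    m=(abs(W[...,2]-z)<.005)&(abs(W[...,1]-y)<.02)&(abs(W[...,0]-.515)<.02); print(y,z,m.sum(), end=";")
cv2.imwrite("pics/w4.png",f["pixels"][:,:,::-1])
```

```text
[ 0.26021726  0.41332766 -0.12153502] [0.51795417 0.15170285 0.03744331]
[0.0617 0.0636 0.0662 0.0695]
[0.0348 0.0372 0.0411 0.0466]
top 44661 [318. 284.] [511.5 151.2 107.7  60.4] 0.025 0.059
top 5255 [ 14. 282.] [511.1  42.8  73.9  11.4] -0.183 0.0588
fence 2001 [ 33. 273.] [510.2  46.4  73.7  14.9] -0.035 0.0538
fence 2785 [529. 300.] [511.9 230.1  45.5   9.7] -0.018 0.0538
0.1 0.03 6263;0.1 0.04 0;0.1 0.05 0;0.1 0.06 209;0.1 0.07 979;0.205 0.03 6349;0.205 0.04 0;0.205 0.05 1;0.205 0.06 203;0.205 0.07 979;
```

View pics/w4.png

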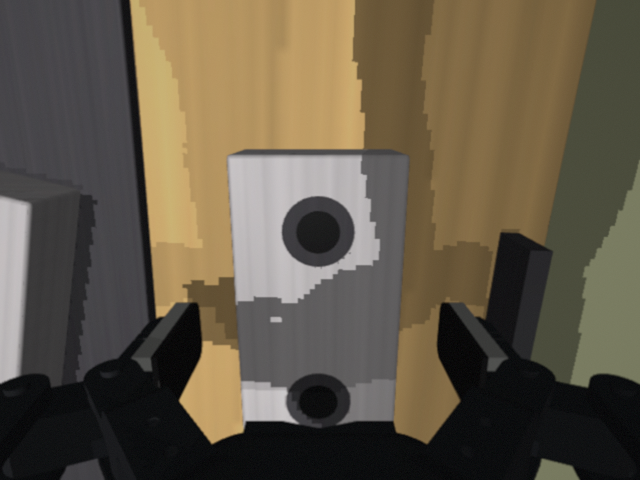

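Open fingertips sit about 22 mm above the reported TCP height, going by the wrist depth. I'll set heights from that measurement and descend another 16 mm.

Request:
send_rows([
  [0,0,5,0,0,0,1],
  [0,0,4,0,0,0,1],
  [0,0,4,0,0,0,1],
  [0,0,3,0,0,0,1],
  [0,0,0,0,0,0,1],
  [0,0,0,0,0,0,-1],
  [0,0,0,0,0,0,-1],
  [0,0,0,0,0,0,-1],
  [0,0,0,0,0,0,-1],
  [0,0,0,0,0,0,-1],
  [0,0,0,0,0,0,-1],
])

```text
clock: 5.62
tool_pos: [0.5179, 0.1515, 0.0215]
ee_rot: [-0.043, 3.141, -0.0]
ft_force: [-0.9, -1.3, 4.6]
opening: 0.0592
grip_force: 66.1
```

Request:
send_rows([
  [0,-4,0,0,0,0,-1],
  [0,-4,0,0,0,0,-1],
  [0,0,0,0,0,0.115,-1],
  [0,0,0,0,0,0.115,-1],
  [0,0,0,0,0,0.115,-1],
  [0,0,0,0,0,0.115,-1],
  [0,0,0,0,0,0.115,-1],
  [0,0,0,0,0,0.115,-1],
  [0,0,0,0,0,0.115,-1],
  [0,0,0,0,0,0.115,-1],
  [0,0,0,0,0,0.115,-1],
  [0,0,0,0,0,0.115,-1],
  [0,0,0,0,0,0.115,-1],
  [0,0,0,0,0,0.115,-1],
  [0,0,0,0,0,0.115,-1],
  [0,0,0,0,0,0.117,-1],
  [0,0,0,0,0,0,-1],
  [0,0,0,0,0,0,-1],
  [0,0,0,0,0,0,-1],
])

```text
clock: 7.2
tool_pos: [0.5183, 0.1437, 0.0215]
ee_rot: [2.237, 2.205, 0.001]
ft_force: [-0.1, 0.2, 5.0]
opening: 0.0592
grip_force: 66.2
```

```bash
cat >> h.py <<'E'
C0=np.array([680.1,224.1]); YAW=-.0135
def corner(x,y):
    c,s=np.cos(YAW),np.sin(YAW); d=np.array([x,y])-C0
    return np.round([c*d[0]+s*d[1],-s*d[0]+c*d[1]],1)
def st(bot):
    from scipy.spatial.transform import Rotation as Ro
    s=bot.read_state(); R=Ro.from_rotvec(s["ee_rot"]).as_matrix()
    print("t",round(s["clock"],2),"tcp corner",corner(*(s["tool_pos"][:2]*1000)),"z",round(s["tool_pos"][2]*1000,1),
     "th-board",round(np.arctan2(R[1,1],R[0,1])-YAW,4),"tilt",R[:2,2].round(4),"F",s["ft_force"].round(1),"open",round(s["opening"],4),"grip",round(s["grip_force"],1))
def look(f,bands=(("top",.0565,.065,600),)):
    W=world(f); near=(np.hypot(W[...,0]-.545,W[...,1]-.016)<.4)
    for nm,lo,hi,mn in bands:
        m=((W[...,2]>lo)&(W[...,2]<hi)&near).astype(np.uint8)
        k,l,sx,ce=cv2.connectedComponentsWithStats(m)
        for i in range(1,k):
            if sx[i,4]>mn:
                r,a=rect(W[l==i][:,:2]); print(nm,sx[i,4],ce[i].round(),"corner",corner(*r[:2]),r[2:],"yaw",round(a-YAW,3))
E
python3 - <<'E'
from bench import bot
from h import *
st(bot); look(bot.grab_frame("side")); look(bot.grab_frame("wrist"))
E
```

```text
t 7.2 tcp corner [-160.7  -82.6] z 21.5 th-board -0.0009 tilt [0.001  0.0003] F [-0.1  0.2  5. ] open 0.0592 grip 66.2
top 735 [293. 227.] corner [-151.6 -216.5] [120.8  65.5] yaw -0.228
top 881 [330. 254.] corner [-143.9 -348.3] [120.7  63.6] yaw -0.11
top 51412 [319. 288.] corner [-160.7  -69.6] [94.9 86.6] yaw 1.576
```

Request:
send_rows([
  [2,5,0,0,0,0,-1],
  [2,10,0,0,0,0,-1],
  [2,10,0,0,0,0,-1],
  [2,10,0,0,0,0,-1],
  [2,10,0,0,0,0,-1],
  [2,10,0,0,0,0,-1],
  [2,10,0,0,0,0,-1],
  [2,10,0,0,0,0,-1],
  [2,10,0,0,0,0,-1],
  [0,8,0,0,0,0,-1],
  [0,5,0,0,0,0,-1],
  [0,3,0,0,0,0,-1],
  [0,0,0,0,0,0,-1],
  [0,0,0,0,0,0,-1],
])

```text
clock: 8.47
tool_pos: [0.6185, 0.1605, 0.0215]
ee_rot: [-2.236, -2.206, 0.001]
ft_force: [-5.8, 0.3, 8.9]
opening: 0.0587
grip_force: 66.6
```

Run:
```python
from bench import bot
from h import *
st(bot); f=bot.grab_frame("scene"); look(f,(("top",.0565,.065,200),)); cv2.imwrite("pics/s5.png",cv2.resize(f["pixels"][160:340,230:440],None,fx=3,fy=3)[:,:,::-1])
look(bot.grab_frame("wrist"),(("top",.0565,.065,600),("fence",.051,.0565,800)))
```

```text
t 8.47 tcp corner [-60.7 -64.4] z 21.5 th-board -0.0001 tilt [-0.001   0.0005] F [-5.8  0.3  8.9] open 0.0587 grip 66.6
top 572 [308. 211.] corner [-144.8 -346.6] [122.2  66.2] yaw -0.126
top 322 [331. 239.] corner [-121.  -218.9] [63.2 62.8] yaw -0.233
top 441 [361. 291.] corner [-60.6 -37.1] [72.1 67.7] yaw 1.562
top 51244 [320. 288.] corner [-57.  -51.6] [95.2 79.5] yaw 1.564
fence 22595 [351. 165.] corner [-72.7 -33.6] [163.7  83.7] yaw -0.003
fence 1080 [490. 458.] corner [   3.8 -114.9] [23.5  8.9] yaw 1.568
```

View pics/s5.png

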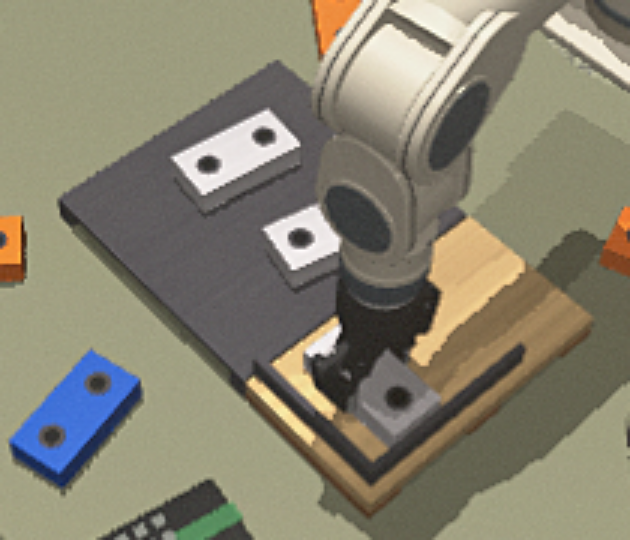

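The crosswise blank is flat, held near the corner with its end about 4 mm from the side fence. I'll close up on the fence gently.

Request:
send_rows([
  [1,0,0,0,0,0,-1],
  [1,0,0,0,0,0,-1],
  [1,0,0,0,0,0,-1],
  [0.5,0,0,0,0,0,-1],
  [0,0,0,0,0,0,-1],
  [0,0,0,0,0,0,-1],
])

```text
clock: 9.07
tool_pos: [0.6194, 0.1628, 0.0216]
ee_rot: [2.237, 2.204, -0.001]
ft_force: [-2.3, -6.4, 7.4]
opening: 0.059
grip_force: 66.4
```

Request:
send_rows([
  [0.5,0,0,0,0,0,-1],
  [0,0,0,0,0,0,-1],
])

```text
clock: 9.23
tool_pos: [0.6194, 0.1632, 0.0216]
ee_rot: [2.237, 2.204, -0.001]
ft_force: [-1.7, -6.1, 6.3]
opening: 0.0589
grip_force: 66.4
```

Request:
send_rows([
  [0.5,0,0,0,0,0,-1],
  [0.5,0,0,0,0,0,-1],
  [0,0,0,0,0,0,-1],
  [0,0,0,0,0,0,-1],
])

```text
clock: 9.57
tool_pos: [0.6196, 0.1642, 0.0216]
ee_rot: [2.236, 2.204, -0.001]
ft_force: [-0.8, -6.6, 5.9]
opening: 0.059
grip_force: 66.3
```

Request:
send_rows([
  [0.5,0,0,0,0,0,-1],
  [0.5,0,0,0,0,0,-1],
  [0,0,0,0,0,0,-1],
  [0,0,0,0,0,0,-1],
])

```text
clock: 9.9
tool_pos: [0.6196, 0.1645, 0.0216]
ee_rot: [2.236, 2.203, -0.002]
ft_force: [-1.3, -8.9, 5.6]
opening: 0.0588
grip_force: 66.4
```

Request:
send_rows([
  [0.7,0,0,0,0,0,-1],
  [0.7,0,0,0,0,0,-1],
  [0,0,0,0,0,0,-1],
  [0,0,0,0,0,0,-1],
])

```text
clock: 10.23
tool_pos: [0.6196, 0.1645, 0.0216]
ee_rot: [2.236, 2.201, -0.005]
ft_force: [-1.7, -15.7, 6.8]
opening: 0.0591
grip_force: 66.5
```

Request:
send_rows([
  [0,0,0,0,0,0,0.6],
  [0,0,0,0,0,0,0.6],
  [0,0,0,0,0,0,0.6],
  [0,0,-20,0,0,0,0.6],
  [0,0,-30,0,0,0,0.6],
  [0,0,0,0,0,-0.121,0.6],
  [0,0,0,0,0,-0.121,0.6],
  [0,0,0,0,0,-0.121,0.6],
  [0,0,0,0,0,-0.121,0.6],
  [0,0,0,0,0,-0.121,0.6],
  [0,0,0,0,0,-0.121,0.6],
  [0,0,0,0,0,-0.121,0.6],
  [0,0,0,0,0,-0.121,0.6],
  [0,0,0,0,0,-0.121,0.6],
  [0,0,0,0,0,-0.121,0.6],
  [0,0,0,0,0,-0.121,0.6],
  [0,0,0,0,0,-0.121,0.6],
  [0,0,0,0,0,-0.119,0.6],
])

```text
clock: 11.73
tool_pos: [0.6192, 0.1681, 0.0709]
ee_rot: [-0.011, -3.141, -0.001]
ft_force: [0.6, 0.5, 0.4]
opening: 0.0684
grip_force: 0.0
```

Request:
send_rows([
  [18,-1,0,0,0,0,0.6],
  [18,-1,0,0,0,0,0.6],
  [16,0,0,0,0,0,0.6],
  [0,0,0,0,0,0,0.6],
  [0,0,0,0,0,0,0.6],
])

```text
clock: 12.15
tool_pos: [0.567, 0.1668, 0.0714]
ee_rot: [0.021, 3.141, 0.0]
ft_force: [-0.0, -0.6, -0.5]
opening: 0.0682
grip_force: 0.0
```

Run:
```python
from bench import bot
from h import *
st(bot); look(bot.grab_frame("scene"),(("top",.0565,.065,200),)); f=bot.grab_frame("wrist")
look(f,(("top",.0565,.065,600),("fence",.051,.0565,800)))
W=world(f); m=(W[...,2]>.075)&(W[...,2]<.1); q=W[m]; print(len(q), q.min(0).round(3),q.max(0).round(3)); np.savez("w6.npz",**f)
```

```text
t 12.15 tcp corner [-112.3  -58.8] z 71.4 th-board 1.5712 tilt [0.0004 0.0003] F [-0.  -0.6 -0.5] open 0.0682 grip 0.0
top 564 [308. 211.] corner [-144.3 -346. ] [122.   67.2] yaw -0.096
top 554 [338. 236.] corner [-150.8 -212.8] [122.3  64.5] yaw -0.199
top 831 [355. 287.] corner [-55.8 -53.9] [129.8  74.4] yaw 1.56
top 6666 [ 12. 199.] corner [-143.4 -188.9] [120.2  10.3] yaw -0.214
top 19385 [319. 378.] corner [-60.4 -58.9] [107.   60.6] yaw 1.576
fence 2296 [ 28. 197.] corner [-142.6 -184.8] [119.9   3.8] yaw -0.198
fence 4367 [463. 202.] corner [-141.9    3.8] [96.9  9.1] yaw 0.003
fence 1010 [320. 324.] corner [-89.5 -58.6] [87.   1.9] yaw 1.572
1346 [0.556 0.119 0.088] [0.579 0.214 0.1  ]
```

Request:
send_rows([
  [0,0,20,0,0,0,0.6],
  [0,0,20,0,0,0,0.6],
  [0,0,8,0,0,0,0.6],
  [-4,0,3,0,0,0,0.6],
  [-4,0,0,0,0,0,0.6],
  [-2,0,0,0,0,0,0.6],
  [-3,0,0,0,0,0,0.6],
  [-4,0,0,0,0,0,0.6],
  [-4,0,0,0,0,0,0.6],
  [-4,0,0,0,0,0,0.6],
  [-4,0,0,0,0,0,0.6],
  [-3,0,0,0,0,0,0.6],
  [-2,0,0,0,0,0,0.6],
  [-1.5,0,0,0,0,0,0.6],
  [-1,0,0,0,0,0,0.6],
  [0,0,0,0,0,0,0.6],
  [0,0,0,0,0,0,0.6],
])

```text
clock: 13.67
tool_pos: [0.6039, 0.1659, 0.0205]
ee_rot: [0.022, 3.141, 0.0]
ft_force: [-3.8, 1.0, 3.5]
opening: 0.0682
grip_force: 1.9
```

Run:
```python
from bench import bot
from h import *
st(bot); f=bot.grab_frame("wrist")
look(f,(("top",.0565,.065,600),("fence",.051,.0565,300)))
```

```text
t 13.67 tcp corner [-75.4 -59.2] z 20.5 th-board 1.5706 tilt [0.0004 0.0001] F [-3.8  1.   3.5] open 0.0682 grip 1.9
top 12844 [319. 390.] corner [-63.9 -59.3] [96.3 46.3] yaw 1.572
fence 11441 [530. 172.] corner [-120.8    3.9] [112.5  10.3] yaw 0.008
fence 2705 [318. 355.] corner [-75.  -59.1] [81.8 24. ] yaw 1.574
fence 327 [497. 460.] corner [-26.2   6.4] [19.5  3.8] yaw -0.02
```

Request:
send_rows([
  [-1,0,0,0,0,0,0.6],
  [-1,0,0,0,0,0,0.6],
  [-1,0,0,0,0,0,0.6],
  [-0.7,0,0,0,0,0,0.6],
  [0,0,0,0,0,0,0.6],
  [0,0,0,0,0,0,0.6],
])

```text
clock: 14.22
tool_pos: [0.6074, 0.1658, 0.0203]
ee_rot: [-0.022, -3.141, -0.0]
ft_force: [-4.9, 1.1, 3.9]
opening: 0.0683
grip_force: 2.5
```

Request:
send_rows([
  [-0.7,0,0,0,0,0,0.6],
  [-0.7,0,0,0,0,0,0.6],
  [0,0,0,0,0,0,0.6],
  [0,0,0,0,0,0,0.6],
])

```text
clock: 14.55
tool_pos: [0.6079, 0.1658, 0.0202]
ee_rot: [-0.021, -3.14, 0.0]
ft_force: [-7.9, 0.3, 7.1]
opening: 0.0684
grip_force: 4.3
```

Request:
send_rows([
  [-0.7,0,0,0,0,0,0.6],
  [-0.3,0,0,0,0,0,0.6],
  [0,0,0,0,0,0,0.6],
  [0,0,0,0,0,0,0.6],
])

```text
clock: 14.88
tool_pos: [0.6079, 0.1658, 0.0202]
ee_rot: [-0.021, -3.138, 0.0]
ft_force: [-13.0, 0.1, 9.9]
opening: 0.0684
grip_force: 6.6
```

Request:
send_rows([
  [8,0,0,0,0,0,0.6],
  [8,0,0,0,0,0,0.6],
  [0,0,-25,0,0,0,0.6],
  [0,0,-35,0,0,0,0.6],
  [13,-31,-20,0,0,0,1],
  [13,-31,0,0,0,0,1],
  [13,-31,0,0,0,0,1],
  [13,-31,0,0,0,0,1],
  [12,-31,0,0,0,0,1],
  [0,0,0,0,0,0.105,1],
  [0,0,0,0,0,0.105,1],
  [0,0,0,0,0,0,1],
  [0,0,0,0,0,0,1],
])

```text
clock: 15.97
tool_pos: [0.5278, 0.0118, 0.1002]
ee_rot: [0.346, 3.121, -0.0]
ft_force: [0.5, 0.2, -0.4]
opening: 0.0857
grip_force: 0.0
```

Run:
```python
from bench import bot
from h import *
st(bot); f=bot.grab_frame("wrist")
look(f,(("top",.0565,.065,600),("fence",.051,.0565,300)))
look(bot.grab_frame("side"),(("top",.0565,.065,200),("fence",.051,.0565,100)))
```

```text
t 15.97 tcp corner [-149.4 -214.4] z 100.2 th-board 1.3633 tilt [ 0.0009 -0.0002] F [ 0.5  0.2 -0.4] open 0.0857 grip 0.0
top 25285 [320. 252.] corner [-148.8 -214.1] [120.5  60.2] yaw -0.212
top 17604 [ 69. 290.] corner [-153.4 -346.4] [97.9 61.7] yaw -0.125
top 1549 [600. 370.] corner [-53.4 -76.8] [48.1 17.3] yaw 1.54
fence 863 [111. 255.] corner [-179.4 -325.1] [90.1 44.7] yaw 0.572
fence 609 [593. 358.] corner [-60.3 -74.9] [53.5  2.8] yaw 1.57
top 714 [294. 227.] corner [-151.3 -215.4] [120.7  64.8] yaw -0.214
top 870 [330. 254.] corner [-143.8 -348.3] [120.6  63.2] yaw -0.126
fence 116 [254. 184.] corner [-125.8    4.3] [134.4  27.1] yaw -0.09
```

Request:
send_rows([
  [0,0,30,0,0,0,1],
  [0,0,25,0,0,0,1],
  [0,0,14,0,0,0,1],
  [0,0,7,0,0,0,1],
  [0,0,3,0,0,0,1],
  [0,0,0,0,0,0,-1],
  [0,0,0,0,0,0,-1],
  [0,0,0,0,0,0,-1],
  [0,0,0,0,0,0,-1],
  [0,0,0,0,0,0,-1],
  [0,0,0,0,0,0,-1],
  [0,0,0,0,0,-0.07,-1],
  [0,0,0,0,0,-0.07,-1],
  [0,0,0,0,0,-0.068,-1],
  [0,0,0,0,0,0,-1],
])

```text
clock: 17.32
tool_pos: [0.5287, 0.0118, 0.0223]
ee_rot: [0.018, 3.139, -0.0]
ft_force: [-0.3, 0.0, 4.4]
opening: 0.0589
grip_force: 66.7
```

Request:
send_rows([
  [-2,6,0,0,0,0,-1],
  [-2,12,0,0,0,0,-1],
  [-2,12,0,0,0,0,-1],
  [-2,12,0,0,0,0,-1],
  [-2,12,0,0,0,0,-1],
  [-2,12,0,0,0,0,-1],
  [-2,12,0,0,0,0,-1],
  [-2,12,0,0,0,0,-1],
  [-2,12,0,0,0,0,-1],
  [-2,12,0,0,0,0,-1],
  [-2,12,0,0,0,0,-1],
  [-2,12,0,0,0,0,-1],
  [-1,12,0,0,0,0,-1],
  [0,8,0,0,0,0,-1],
  [0,6,0,0,0,0,-1],
  [0,4,0,0,0,0,-1],
  [0,0,0,0,0,0,-1],
  [0,0,0,0,0,0,-1],
])

```text
clock: 18.82
tool_pos: [0.5563, 0.1796, 0.0223]
ee_rot: [0.024, 3.139, 0.0]
ft_force: [-0.0, -1.1, 5.1]
opening: 0.0588
grip_force: 66.7
```

Run:
```python
from bench import bot
from h import *
st(bot); f=bot.grab_frame("wrist")
look(f,(("top",.0565,.065,600),("fence",.051,.0565,300)))
look(bot.grab_frame("side"),(("top",.0565,.065,200),))
```

```text
t 18.82 tcp corner [-123.2  -46.2] z 22.3 th-board 1.5687 tilt [0.0025 0.    ] F [-0.  -1.1  5.1] open 0.0588 grip 66.7
top 51150 [319. 288.] corner [-135.4  -46.1] [96.2 86.5] yaw -0.004
fence 5911 [476. 233.] corner [-155.1    3.8] [70.5  9.3] yaw 0.008
top 564 [295. 181.] corner [-43.3 -59. ] [128.   92.9] yaw 1.562
top 343 [255. 194.] corner [-148.8  -47. ] [76.5 64.8] yaw 0.07
top 884 [330. 255.] corner [-143.6 -348.9] [122.7  64.3] yaw -0.15
```

Request:
send_rows([
  [0,-4,0,0,0,0,-1],
  [0,-4,0,0,0,0,-1],
  [0,0,0,0,0,0,-1],
  [0,0,0,0,0,0,0.6],
  [0,0,0,0,0,0,0.6],
  [0,0,0,0,0,0,0.6],
  [0,0,-20,0,0,0,0.6],
  [0,0,-30,0,0,0,0.6],
  [0,-25,-10,0,0,0,0.6],
  [0,-25,0,0,0,0,0.6],
])

```text
clock: 19.75
tool_pos: [0.5558, 0.1219, 0.0839]
ee_rot: [0.021, 3.137, 0.0]
ft_force: [0.1, 0.2, -0.2]
opening: 0.0688
grip_force: 0.0
```

Request:
send_rows([
  [0,0,0,0,0,0.121,0.6],
  [0,0,0,0,0,0.121,0.6],
  [0,0,0,0,0,0.121,0.6],
  [0,0,0,0,0,0.121,0.6],
  [0,0,0,0,0,0.121,0.6],
  [0,0,0,0,0,0.121,0.6],
  [0,0,0,0,0,0.121,0.6],
  [0,0,0,0,0,0.121,0.6],
  [0,0,0,0,0,0.121,0.6],
  [0,0,0,0,0,0.121,0.6],
  [0,0,0,0,0,0.121,0.6],
  [0,0,0,0,0,0.121,0.6],
  [0,0,0,0,0,0.117,0.6],
  [0,0,0,0,0,0,0.6],
  [0,0,0,0,0,0,0.6],
])

```text
clock: 21.0
tool_pos: [0.5544, 0.1214, 0.081]
ee_rot: [-2.233, -2.21, 0.0]
ft_force: [-0.5, -0.4, -0.3]
opening: 0.0683
grip_force: 0.0
```

Run:
```python
from bench import bot
from h import *
st(bot); f=bot.grab_frame("wrist")
look(f,(("top",.0565,.065,600),("fence",.051,.0565,300)))
look(bot.grab_frame("side"),(("top",.0565,.065,200),))
```

```text
t 21.0 tcp corner [-124.3 -104.3] z 81.0 th-board 0.0032 tilt [-0.0002 -0.0001] F [-0.5 -0.4 -0.3] open 0.0683 grip 0.0
top 38311 [535. 167.] corner [-30.2 -60.1] [120.4  61.6] yaw 1.574
top 37797 [321. 165.] corner [-123.6  -53.8] [120.1  60.1] yaw -0.008
fence 16150 [452.  84.] corner [-90.9 -71.1] [199.5 158.9] yaw 0.001
top 948 [279. 188.] corner [-94.7 -61.4] [186.7 123.4] yaw -0.024
top 883 [330. 254.] corner [-143.4 -349.7] [121.9  63.3] yaw -0.128
```

Request:
send_rows([
  [0,0,25,0,0,0,0.6],
  [0,0,20,0,0,0,0.6],
  [0,0,11,0,0,0,0.6],
  [3,0,4.5,0,0,0,0.6],
  [4,0,0,0,0,-0.003,0.6],
  [2,0,0,0,0,0,0.6],
  [3,0,0,0,0,0,0.6],
  [4,0,0,0,0,0,0.6],
  [4,0,0,0,0,0,0.6],
  [3,0,0,0,0,0,0.6],
  [2,0,0,0,0,0,0.6],
  [2,0,0,0,0,0,0.6],
  [1,0,0,0,0,0,0.6],
  [1,0,0,0,0,0,0.6],
  [1,0,0,0,0,0,0.6],
  [0,0,0,0,0,0,0.6],
  [0,0,0,0,0,0,0.6],
])

```text
clock: 22.52
tool_pos: [0.5552, 0.1514, 0.0212]
ee_rot: [2.233, 2.208, 0.001]
ft_force: [0.4, -4.8, 3.9]
opening: 0.0687
grip_force: 2.5
```

Request:
send_rows([
  [0.7,0,0,0,0,0,0.6],
  [0.7,0,0,0,0,0,0.6],
  [0.7,0,0,0,0,0,0.6],
  [0.7,0,0,0,0,0,0.6],
  [0,0,0,0,0,0,0.6],
  [0,0,0,0,0,0,0.6],
])

```text
clock: 23.02
tool_pos: [0.5553, 0.154, 0.0212]
ee_rot: [2.233, 2.208, 0.001]
ft_force: [0.5, -6.2, 4.6]
opening: 0.0683
grip_force: 3.0
```

Run:
```python
from bench import bot
from h import *
st(bot); f=bot.grab_frame("wrist")
look(f,(("top",.0565,.065,600),("fence",.051,.0565,300)))
```

```text
t 23.02 tcp corner [-123.9  -71.8] z 21.2 th-board 0.0022 tilt [ 0.0013 -0.0007] F [ 0.5 -6.2  4.6] open 0.0683 grip 3.0
top 79799 [321. 217.] corner [-123.4  -42.2] [120.7  82.9] yaw 0.003
top 29029 [584. 254.] corner [-44.9 -49.5] [102.1  42. ] yaw -1.382
top 799 [512. 455.] corner [ -53.3 -114.3] [15.3 12.5] yaw 0.018
fence 16526 [361. 102.] corner [-110.8    3.9] [160.5   8.3] yaw 0.001
fence 2014 [523. 239.] corner [-60.3 -39.8] [79.   2.4] yaw 1.564
```

Request:
send_rows([
  [0.7,0,0,0,0,0,0.6],
  [0.7,0,0,0,0,0,0.6],
  [0,0,0,0,0,0,0.6],
  [0,0,0,0,0,0,0.6],
])

```text
clock: 23.4
tool_pos: [0.5553, 0.1546, 0.0212]
ee_rot: [2.233, 2.206, -0.001]
ft_force: [-1.4, -10.6, 6.4]
opening: 0.0684
grip_force: 4.9
```

Request:
send_rows([
  [0.5,0,0,0,0,0,0.6],
  [0,0,0,0,0,0,0.6],
  [-6,0,0,0,0,0,0.6],
  [-6,0,0,0,0,0,0.6],
  [0,0,-25,0,0,0,0.6],
  [0,0,-30,0,0,0,0.6],
  [18,-27,0,0,0,0,-1],
  [18,-27,0,0,0,0,-1],
  [17,-28,0,0,0,0,-1],
  [0,0,0,0,0,0,-1],
  [0,0,0,0,0,0,-1],
  [0,0,0,0,0,0,-1],
])

```text
clock: 24.4
tool_pos: [0.4738, 0.1983, 0.0759]
ee_rot: [2.233, 2.21, 0.002]
ft_force: [0.7, -0.1, 0.3]
opening: -0.0006
grip_force: 0.0
```

Run:
```python
from bench import bot
from h import *
st(bot); f=bot.grab_frame("wrist")
look(f,(("top",.0565,.065,600),("fence",.051,.0565,300)))
look(bot.grab_frame("side"),(("top",.0565,.065,200),))
```

```text
t 24.4 tcp corner [-206.   -28.5] z 75.9 th-board 0.0033 tilt [0.001  0.0006] F [ 0.7 -0.1  0.3] open -0.0006 grip 0.0
top 31885 [500. 281.] corner [-122.9  -29.9] [121.   60.3] yaw 0.003
top 3596 [627. 382.] corner [-59.3 -72.6] [100.1  18.8] yaw -1.368
fence 5865 [493. 213.] corner [-124.3  -14.8] [126.8  61.6] yaw 0.126
fence 1161 [613. 362.] corner [-60.1 -63.9] [99.3  3.5] yaw 1.58
top 1112 [277. 184.] corner [-91.8 -60. ] [188.2 128.4] yaw -0.016
top 873 [330. 254.] corner [-144.3 -348.9] [120.4  63.1] yaw -0.152
```

Request:
send_rows([
  [0,0,25,0,0,0,-1],
  [0,-2,17,0,0,0,-1],
  [0,0,7,0,0,0,-1],
  [0,0,3,0,0,0,-1],
  [0,3,0,0,0,0,-1],
  [0,3,0,0,0,0,-1],
  [0,2,0,0,0,0,-1],
  [0,1,0,0,0,0,-1],
  [0,1,0,0,0,0,-1],
  [0,1,0,0,0,0,-1],
  [0,0,0,0,0,0,-1],
  [0,0,0,0,0,0,-1],
])

```text
clock: 25.5
tool_pos: [0.4823, 0.198, 0.0237]
ee_rot: [2.233, 2.209, 0.0]
ft_force: [1.1, 0.1, 0.4]
opening: 0.0002
grip_force: 0.0
```

Request:
send_rows([
  [0,0.8,0,0,0,0,-1],
  [0,0.8,0,0,0,0,-1],
  [0,0.8,0,0,0,0,-1],
  [0,0,0,0,0,0,-1],
  [0,0,0,0,0,0,-1],
])

```text
clock: 25.92
tool_pos: [0.483, 0.198, 0.0236]
ee_rot: [-2.232, -2.208, 0.003]
ft_force: [-8.6, -0.4, 6.2]
opening: 0.0002
grip_force: 4.1
```

Request:
send_rows([
  [0,0.6,0,0,0,0,-1],
  [0,0.6,0,0,0,0,-1],
  [0,0,0,0,0,0,-1],
  [0,0,0,0,0,0,-1],
])

```text
clock: 26.25
tool_pos: [0.4843, 0.198, 0.0235]
ee_rot: [-2.232, -2.208, 0.003]
ft_force: [-7.3, 0.9, 6.6]
opening: -0.0005
grip_force: 3.7
```

Run:
```python
from bench import bot
from h import *
st(bot); f=bot.grab_frame("wrist")
look(f,(("top",.0565,.065,600),("fence",.051,.0565,300)))
```

```text
t 26.25 tcp corner [-195.4  -28.8] z 23.5 th-board 0.0029 tilt [-0.0025 -0.    ] F [-7.3  0.9  6.6] open -0.0005 grip 3.7
top 34865 [515. 325.] corner [-145.6  -29.9] [125.8  60.8] yaw 0.001
fence 8975 [485. 246.] corner [-140.9   -7. ] [98.5 30.9] yaw 0.005
```

Sliding freely; continue until it is home.

Request:
send_rows([
  [0,0.6,0,0,0,0,-1],
  [0,0.6,0,0,0,0,-1],
  [0,0,0,0,0,0,-1],
  [0,0,0,0,0,0,-1],
])

```text
clock: 26.63
tool_pos: [0.4855, 0.198, 0.0236]
ee_rot: [-2.232, -2.208, 0.003]
ft_force: [-6.7, -0.1, 5.3]
opening: -0.0002
grip_force: 3.7
```

Request:
send_rows([
  [0,0.5,0,0,0,0,-1],
  [0,0.5,0,0,0,0,-1],
  [0,0,0,0,0,0,-1],
  [0,0,0,0,0,0,-1],
])

```text
clock: 26.97
tool_pos: [0.4856, 0.1979, 0.0235]
ee_rot: [-2.231, -2.208, 0.005]
ft_force: [-11.4, -0.0, 10.0]
opening: 0.0002
grip_force: 5.9
```

Request:
send_rows([
  [0,0.5,0,0,0,0,-1],
  [0,0.5,0,0,0,0,-1],
  [0,0,0,0,0,0,-1],
  [0,0,0,0,0,0,-1],
])

```text
clock: 27.3
tool_pos: [0.4856, 0.1979, 0.0235]
ee_rot: [-2.23, -2.207, 0.006]
ft_force: [-15.6, 0.1, 13.8]
opening: 0.0001
grip_force: 8.0
```

Request:
send_rows([
  [0,-5,0,0,0,0,-1],
  [0,-6,0,0,0,0,-1],
  [0,0,-30,0,0,0,-1],
  [0,0,-35,0,0,0,-1],
  [-20,3,-12,0,0,0,1],
  [-30,6,0,0,0,0,1],
  [-30,6,0,0,0,0,1],
  [-30,6,0,0,0,0,1],
  [-30,6,0,0,0,0,1],
  [-30,6,0,0,0,0,1],
  [-30,6,0,0,0,0,1],
  [-30,6,0,0,0,0,1],
  [-30,6,0,0,0,0,1],
  [-30,6,0,0,0,0,1],
  [-29,5,0,0,0,0,1],
  [0,0,0,0,0,0,1],
])

```text
clock: 28.63
tool_pos: [0.5376, -0.1263, 0.1004]
ee_rot: [2.236, 2.204, -0.001]
ft_force: [0.4, -0.4, 0.2]
opening: 0.0854
grip_force: 0.0
```

Request:
send_rows([
  [0,0,0,0,0,-0.119,1],
  [0,0,0,0,0,-0.119,1],
  [0,0,0,0,0,-0.119,1],
  [0,0,0,0,0,-0.119,1],
  [0,0,0,0,0,-0.119,1],
  [0,0,0,0,0,-0.119,1],
  [0,0,0,0,0,-0.119,1],
  [0,0,0,0,0,-0.119,1],
  [0,0,0,0,0,-0.119,1],
  [0,0,0,0,0,-0.119,1],
  [0,0,0,0,0,-0.119,1],
  [0,0,0,0,0,-0.119,1],
  [0,0,0,0,0,0,1],
  [0,0,0,0,0,0,1],
])

```text
clock: 29.8
tool_pos: [0.5365, -0.1214, 0.1005]
ee_rot: [0.247, 3.132, -0.0]
ft_force: [-0.1, 0.3, -1.0]
opening: 0.085
grip_force: 0.0
```

Run:
```python
from bench import bot
from h import *
st(bot); f=bot.grab_frame("wrist")
look(f,(("top",.0565,.065,600),("fence",.051,.0565,300)))
look(bot.grab_frame("side"),(("top",.0565,.065,200),))
```

```text
t 29.8 tcp corner [-139.  -347.4] z 100.5 th-board 1.4269 tilt [ 0.     -0.0001] F [-0.1  0.3 -1. ] open 0.085 grip 0.0
top 25598 [317. 245.] corner [-142.2 -347.9] [120.4  60.1] yaw -0.124
top 1092 [276. 184.] corner [-93.9 -60.2] [192.5 130. ] yaw -0.014
top 820 [329. 255.] corner [-143.5 -349.4] [120.6  61.8] yaw -0.142
```

Request:
send_rows([
  [3.2,-1,0,0,0,-0.02,1],
  [0,0,30,0,0,0,1],
  [0,0,25,0,0,0,1],
  [0,0,14,0,0,0,1],
  [0,0,7,0,0,0,1],
  [0,0,3,0,0,0,1],
  [0,0,0,0,0,0,-1],
  [0,0,0,0,0,0,-1],
  [0,0,0,0,0,0,-1],
  [0,0,0,0,0,0,-1],
  [0,0,0,0,0,0,-1],
  [0,0,0,0,0,0,-1],
  [0,0,0,0,0,-0.06,-1],
  [0,0,0,0,0,-0.064,-1],
  [0,0,0,0,0,0,-1],
])

```text
clock: 31.15
tool_pos: [0.5343, -0.1224, 0.0229]
ee_rot: [0.01, 3.139, -0.001]
ft_force: [-0.1, -0.2, 7.7]
opening: 0.0591
grip_force: 67.0
```

Request:
send_rows([
  [-1,6,0,0,0,0,-1],
  [-1,12,0,0,0,0,-1],
  [-1,15,0,0,0,0,-1],
  [-1,15,0,0,0,0,-1],
  [-1,15,0,0,0,0,-1],
  [-1,15,0,0,0,0,-1],
  [-1,15,0,0,0,0,-1],
  [-1,15,0,0,0,0,-1],
  [-1,15,0,0,0,0,-1],
  [-1,15,0,0,0,0,-1],
  [-1,15,0,0,0,0,-1],
  [-1,15,0,0,0,0,-1],
  [-1,15,0,0,0,0,-1],
  [-1,15,0,0,0,0,-1],
  [-1,12,0,0,0,0,-1],
  [-1,8,0,0,0,0,-1],
  [-1,4,0,0,0,0,-1],
  [0,2,0,0,0,0,-1],
  [0,0,0,0,0,0,-1],
  [0,0,0,0,0,0,-1],
])

```text
clock: 32.82
tool_pos: [0.5534, 0.1011, 0.0229]
ee_rot: [0.018, 3.139, -0.002]
ft_force: [-0.1, -4.8, 7.6]
opening: 0.059
grip_force: 67.0
```

Run:
```python
from bench import bot
from h import *
st(bot); f=bot.grab_frame("wrist")
look(f,(("top",.0565,.065,600),("fence",.051,.0565,300)))
look(bot.grab_frame("side"),(("top",.0565,.065,200),))
```

```text
t 32.82 tcp corner [-125.  -124.7] z 22.9 th-board 1.5729 tilt [ 0.0025 -0.0014] F [-0.1 -4.8  7.6] open 0.059 grip 67.0
top 51509 [319. 286.] corner [-137.7 -124.6] [97.3 86.5] yaw -0.01
top 23792 [585. 282.] corner [-136.6  -42.8] [92.2 42.3] yaw 0.198
top 882 [507. 465.] corner [-75.1 -57.9] [22.7 11.9] yaw 0.614
fence 2068 [527. 257.] corner [-152.9  -56.7] [75.3 29.6] yaw -0.444
fence 325 [491. 457.] corner [-73.4 -60.1] [23.3  1.4] yaw -0.008
top 314 [301. 182.] corner [-23.6 -72.1] [111.5  58.7] yaw 1.388
top 331 [253. 192.] corner [-146.1  -31.3] [76.  68.7] yaw -0.04
top 403 [272. 209.] corner [-153.6 -130.9] [80.6 75.9] yaw 1.485
```

Request:
send_rows([
  [0,0,0,0,0,0,0.6],
  [0,0,0,0,0,0,0.6],
  [0,0,0,0,0,0,0.6],
  [0,0,-20,0,0,0,0.6],
  [0,0,-30,0,0,0,0.6],
  [0,-25,-10,0,0,0,0.6],
  [0,-25,0,0,0,0,0.6],
])

```text
clock: 33.5
tool_pos: [0.5534, 0.0521, 0.0844]
ee_rot: [0.012, 3.137, -0.0]
ft_force: [-0.4, 0.0, -0.0]
opening: 0.0682
grip_force: 0.0
```

Request:
send_rows([
  [0,0,0,0,0,0.121,0.6],
  [0,0,0,0,0,0.121,0.6],
  [0,0,0,0,0,0.121,0.6],
  [0,0,0,0,0,0.121,0.6],
  [0,0,0,0,0,0.121,0.6],
  [0,0,0,0,0,0.121,0.6],
  [0,0,0,0,0,0.121,0.6],
  [0,0,0,0,0,0.121,0.6],
  [0,0,0,0,0,0.121,0.6],
  [0,0,0,0,0,0.121,0.6],
  [0,0,0,0,0,0.121,0.6],
  [0,0,0,0,0,0.121,0.6],
  [0,0,0,0,0,0.121,0.6],
  [0,0,0,0,0,0,0.6],
  [0,0,0,0,0,0,0.6],
])

```text
clock: 34.75
tool_pos: [0.5519, 0.0517, 0.0815]
ee_rot: [-2.231, -2.212, 0.0]
ft_force: [0.2, 0.4, 0.3]
opening: 0.0682
grip_force: 0.0
```

Run:
```python
from bench import bot
from h import *
st(bot); f=bot.grab_frame("wrist")
look(f,(("top",.0565,.065,600),("fence",.051,.0565,300)))
```

```text
t 34.75 tcp corner [-125.9 -174.1] z 81.5 th-board 0.0052 tilt [-0.0002  0.0001] F [0.2 0.4 0.3] open 0.0682 grip 0.0
top 26586 [532.  73.] corner [-90.1 -88.5] [180.4  62.7] yaw -0.007
top 37388 [319. 167.] corner [-126.1 -124.6] [120.5  60. ] yaw -0.003
fence 1844 [392.  39.] corner [-119.5  -89.8] [120.3  61.3] yaw 0.006
fence 2825 [615. 151.] corner [   3.6 -107.6] [85.1 10.1] yaw 1.572
```

Request:
send_rows([
  [0,0,25,0,0,0.005,0.6],
  [0,0,20,0,0,0,0.6],
  [0,0,11,0,0,0,0.6],
  [3,0,4.5,0,0,0,0.6],
  [3,0,0,0,0,0,0.6],
  [2,0,0,0,0,0,0.6],
  [3,0,0,0,0,0,0.6],
  [4,0,0,0,0,0,0.6],
  [4,0,0,0,0,0,0.6],
  [4,0,0,0,0,0,0.6],
  [4,0,0,0,0,0,0.6],
  [4,0,0,0,0,0,0.6],
  [3,0,0,0,0,0,0.6],
  [2,0,0,0,0,0,0.6],
  [1,0,0,0,0,0,0.6],
  [1,0,0,0,0,0,0.6],
  [1,0,0,0,0,0,0.6],
  [0,0,0,0,0,0,0.6],
  [0,0,0,0,0,0,0.6],
])

```text
clock: 36.38
tool_pos: [0.5531, 0.0907, 0.0217]
ee_rot: [2.239, 2.202, 0.001]
ft_force: [1.0, -3.9, 3.4]
opening: 0.0688
grip_force: 2.3
```

Request:
send_rows([
  [0.7,0,0,0,0,0,0.6],
  [0.7,0,0,0,0,0,0.6],
  [0.7,0,0,0,0,0,0.6],
  [0.7,0,0,0,0,0,0.6],
  [0,0,0,0,0,0,0.6],
  [0,0,0,0,0,0,0.6],
])

```text
clock: 36.88
tool_pos: [0.5532, 0.0932, 0.0217]
ee_rot: [2.24, 2.201, 0.001]
ft_force: [-0.2, -5.1, 5.6]
opening: 0.0683
grip_force: 3.0
```

Run:
```python
from bench import bot
from h import *
st(bot)
```

```text
t 36.88 tcp corner [-125.1 -132.6] z 21.7 th-board -0.0038 tilt [ 0.0013 -0.0008] F [-0.2 -5.1  5.6] open 0.0683 grip 3.0
```

Request:
send_rows([
  [0.7,0,0,0,0,-0.003,0.6],
  [0.7,0,0,0,0,0,0.6],
  [0,0,0,0,0,0,0.6],
  [0,0,0,0,0,0,0.6],
])

```text
clock: 37.22
tool_pos: [0.5532, 0.0946, 0.0217]
ee_rot: [2.236, 2.205, 0.001]
ft_force: [0.2, -5.3, 4.6]
opening: 0.0683
grip_force: 2.9
```

Request:
send_rows([
  [0.7,0,0,0,0,0,0.6],
  [0.5,0,0,0,0,0,0.6],
  [0,0,0,0,0,0,0.6],
  [0,0,0,0,0,0,0.6],
])

```text
clock: 37.55
tool_pos: [0.5532, 0.0946, 0.0217]
ee_rot: [2.236, 2.203, -0.002]
ft_force: [-0.5, -12.7, 5.5]
opening: 0.0683
grip_force: 6.1
```

Request:
send_rows([
  [-6,0,0,0,0,0,0.6],
  [-7,0,0,0,0,0,0.6],
  [0,0,-25,0,0,0,0.6],
  [0,0,-30,0,0,0,0.6],
  [18,-28,0,0,0,0,-1],
  [18,-28,0,0,0,0,-1],
  [17,-28,0,0,0,0,-1],
  [0,0,0,0,0,0,-1],
  [0,0,0,0,0,0,-1],
  [0,0,0,0,0,0,-1],
])

```text
clock: 38.38
tool_pos: [0.4697, 0.1374, 0.0763]
ee_rot: [2.236, 2.206, 0.002]
ft_force: [0.6, 0.4, 0.7]
opening: 0.0002
grip_force: 0.0
```

Run:
```python
from bench import bot
from h import *
st(bot); f=bot.grab_frame("wrist")
look(f,(("top",.0565,.065,600),("fence",.051,.0565,300))); look(bot.grab_frame("side"),(("top",.0565,.065,200),))
```

```text
t 38.38 tcp corner [-209.2  -89.5] z 76.3 th-board 0.0001 tilt [0.0009 0.0005] F [0.6 0.4 0.7] open 0.0002 grip 0.0
top 68472 [508. 207.] corner [-125.5  -60.1] [120.5 119.8] yaw -0.001
fence 6364 [491.  72.] corner [-134.8  -54.8] [126.4 111. ] yaw 1.574
fence 554 [632. 303.] corner [-60.  -99.3] [42.1  2.8] yaw 1.58
top 1586 [278. 189.] corner [-94.5 -60.6] [187.8 128.1] yaw -0.016
```

Request:
send_rows([
  [0,0,25,0,0,0,-1],
  [0,0,17,0,0,0,-1],
  [0,0,7,0,0,0,-1],
  [0,0,3,0,0,0,-1],
  [0,3,0,0,0,0,-1],
  [0,3,0,0,0,0,-1],
  [0,2,0,0,0,0,-1],
  [0,1,0,0,0,0,-1],
  [0,1,0,0,0,0,-1],
  [0,1,0,0,0,0,-1],
  [0,1,0,0,0,0,-1],
  [0,1,0,0,0,0,-1],
  [0,1,0,0,0,0,-1],
  [0,0,0,0,0,0,-1],
  [0,0,0,0,0,0,-1],
])

```text
clock: 39.73
tool_pos: [0.482, 0.1371, 0.0243]
ee_rot: [-2.236, -2.205, 0.002]
ft_force: [-6.8, 0.2, 6.4]
opening: 0.0002
grip_force: 3.5
```

Request:
send_rows([
  [0,0.6,0,0,0,0,-1],
  [0,0.6,0,0,0,0,-1],
  [0,0.6,0,0,0,0,-1],
  [0,0,0,0,0,0,-1],
  [0,0,0,0,0,0,-1],
])

```text
clock: 40.15
tool_pos: [0.4836, 0.1371, 0.0243]
ee_rot: [-2.236, -2.205, 0.002]
ft_force: [-7.0, -0.4, 6.1]
opening: -0.0002
grip_force: 3.8
```

Run:
```python
from bench import bot
from h import *
st(bot)
```

```text
t 40.15 tcp corner [-195.3  -89.7] z 24.3 th-board -0.0002 tilt [-0.0021 -0.0001] F [-7.  -0.4  6.1] open -0.0002 grip 3.8
```

Request:
send_rows([
  [0,0.6,0,0,0,0,-1],
  [0,0.6,0,0,0,0,-1],
  [0,0,0,0,0,0,-1],
  [0,0,0,0,0,0,-1],
])

```text
clock: 40.48
tool_pos: [0.4848, 0.1371, 0.0243]
ee_rot: [-2.236, -2.205, 0.002]
ft_force: [-7.5, -0.3, 6.7]
opening: -0.0006
grip_force: 3.9
```

Request:
send_rows([
  [0,0.6,0,0,0,0,-1],
  [0,0.5,0,0,0,0,-1],
  [0,0,0,0,0,0,-1],
  [0,0,0,0,0,0,-1],
])

```text
clock: 40.82
tool_pos: [0.4848, 0.1371, 0.0243]
ee_rot: [-2.234, -2.204, 0.005]
ft_force: [-11.9, -1.0, 11.0]
opening: -0.0002
grip_force: 6.2
```

Request:
send_rows([
  [0,0.5,0,0,0,0,-1],
  [0,0.5,0,0,0,0,-1],
  [0,0,0,0,0,0,-1],
  [0,0,0,0,0,0,-1],
])

```text
clock: 41.15
tool_pos: [0.4848, 0.1371, 0.0243]
ee_rot: [-2.234, -2.204, 0.006]
ft_force: [-16.4, -0.1, 14.6]
opening: -0.0
grip_force: 8.4
```

Request:
send_rows([
  [0,-6,0,0,0,0,-1],
  [0,-7,0,0,0,0,-1],
  [0,0,-30,0,0,0,-1],
  [0,0,-40,0,0,0,-1],
  [-17,25,-40,0,0,0,-1],
  [-17,25,-15,0,0,0,-1],
  [-16,25,0,0,0,0,-1],
  [0,25,0,0,0,0,-1],
  [0,0,0,0,0,0,-1],
  [0,0,0,0,0,0,-1],
  [0,0,0,0,0,0,-1],
])

```text
clock: 42.07
tool_pos: [0.5696, 0.0889, 0.1419]
ee_rot: [-2.236, -2.205, 0.001]
ft_force: [-0.7, 1.0, -0.1]
opening: -0.0004
grip_force: 0.0
```

Run:
```python
from bench import bot
from h import *
st(bot); f=bot.grab_frame("wrist"); cv2.imwrite("pics/w9.png",f["pixels"][:,:,::-1])
look(f,(("top",.0565,.065,300),("fence",.051,.0565,300)))
g=bot.grab_frame("scene"); cv2.imwrite("pics/s9.png",cv2.resize(g["pixels"][200:340,290:450],None,fx=4,fy=4,interpolation=2)[:,:,::-1])
```

```text
t 42.07 tcp corner [-108.7 -136.7] z 141.9 th-board -0.0004 tilt [-0.0012  0.    ] F [-0.7  1.  -0.1] open -0.0004 grip 0.0
top 68356 [352. 104.] corner [-90.3 -62.2] [180.5 115.4] yaw -0.001
fence 3049 [513. 133.] corner [  4.1 -77.1] [146.7   9.2] yaw 1.564
```

View pics/w9.png

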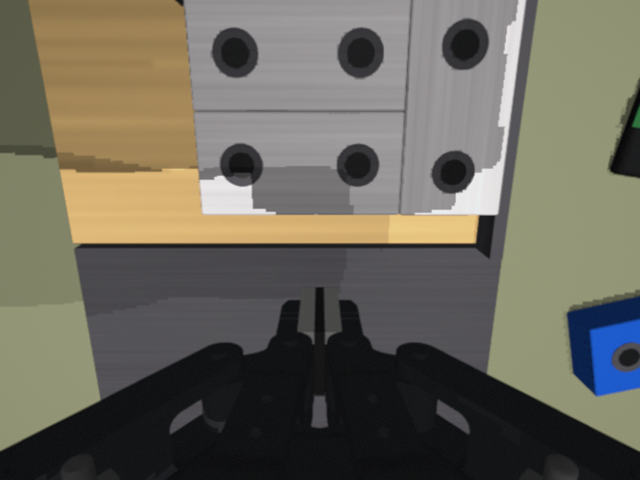

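The picture shows the three blanks packed tight. The joints at (300,111) and (405,110) are hairlines, the front edges line up at row 213, and the layer measures 180.5 mm in x. The gripper is clear, so I'm handing in.

```bash
python3 -c "
from bench import bot
print(bot.hand_in())"
```

```text
the job is handed in; nothing more can be done
None
```

The three blanks lie in one tight interlocked layer in the fence corner, slid flat and pressed home with readings of about 16 N at most; I handed the job in at about 42 s, and no verdict came back.

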